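# Show the sawn end of a seat post to the inspection camera

## Task

The seat post that carries the two-bolt saddle clamp has been cut to length: draw it out of the wooden rack and hold its open lower end up to the small inspection camera, about 5 cm in front of the middle of the lens, with the post pointing straight into the lens so that the colleague at the other end sees squarely up the tube. Finish still gripping it there, steady in the air and touching nothing else. Leave the other two tubes in the rack, do not bump the camera, and leave the bell, jar, tire lever and spoke wrench where they are.

Things in the scene. Friction and masses are not known exactly. Their poses are not given: they have to be found in the camera images.
- post_head (a point): Middle of the saddle clamp on top of the seat post, on the tube's axis, 201 mm above its open lower end: the place to grip. The clamp is a block 50 mm wide along y (flat side faces 42 mm long, reaching 13 mm below and above this point) and 54 mm long along x, a bolt at each end, bolt heads 18 mm above the point. Below it a yoke 36 mm wide in y. z runs up the tube.
- post_end (a point): Centre of the open lower end of that seat post (at the start 15 mm above the worktop, on the floor of its hole); z runs along the tube towards the clamp.
- seat_post: Seat post, silver aluminium, 219 mm tall, 0.19 kg, most of it in the clamp, standing upright in one of the three rack holes: tube 27.2 mm in diameter, open at the lower end, saddle clamp with two bolts on top. Origin at the centre of the open lower end, axes as in the clamp.
- rack: Fixed block of wood, 85 x 215 x 70 mm, with three blind vertical holes in a row along its y axis, 72 mm apart, the middle one at its centre; each 28.8 mm wide and 55 mm deep (hole floor 15 mm above the worktop). Origin at the centre of its underside, z up, -x towards the robot's side. It stands on the left or on the right.
- plain_post_center (a point): Half-way up a plain silver tube without a clamp, 27.2 mm in diameter, 185 mm tall, the top 31 mm narrowed to 22 mm; it stands in another rack hole and stays there.
- offcut_center (a point): Half-way up a plain sawn-off piece of silver tube, 27.2 mm in diameter, 120 mm long, in the remaining rack hole; it stays there.
- lens (a point): Centre of the front of the inspection camera's lens, about 93 mm above the worktop, in a white ring light 45 mm across. z points out of the lens along its line of sight: 55 degrees above level, roughly towards the robot's side of the worktop.
- focus (a point): The point 50 mm straight out from the lens, where the picture is sharp, about 134 mm above the worktop; same axes: z points along the line of sight, away from the camera. The open end of the post belongs here, with the post running on along z.
- camera: Fixed inspection camera: round grey foot 86 mm across with a ball joint, on it a 34 mm square grey metal camera body with a lens and a ring light 48 mm across (65 mm from the rear to the front of the lens), tilted so that it looks up at a slant. Origin at the centre of the foot's underside, z up; the camera looks towards its -x and up. It stands on the side opposite to the rack.
- bell: Yellow plastic bicycle bell, 55 mm across, 43 mm tall, loose on the worktop; to be left alone. Origin at its underside.
- jar: Closed glass jar of washers, 65 mm across, 75 mm tall, loose on the worktop; to be left alone. Origin at its underside.
- tire_lever: Red plastic tire lever lying flat along its x, 120 mm long, 17 mm wide, 6 mm thick; to be left alone. Origin at its underside.
- spoke_wrench: Flat three-armed stainless spoke wrench, 58 mm across, 6 mm thick; to be left alone. Origin at its underside.
Not all that is in view belongs to the job. Of the things that look like the rack, the middle-sized one is meant.

How it is judged:
By the outcome, as a careful person would: the job done as asked, in the order asked, and still so for the second after the job is handed in, while the arm keeps its last pose, push and grip.
It also fails if it takes over 38 s, if anything falls off the work surface, if the arm or the gripper's body presses on something with over 40 N, if the wrist force passes 120 N, or if a joint passes its speed limit or range.

## Robot

A 6-joint arm with a two-finger parallel gripper is mounted at the origin on the work surface. World frame = base frame: x ahead of the robot, y to its left, z up, the work surface at z = 0. Lengths are in m, angles in rad, forces in N, time in s.
With the tool pointing down it reaches from about 0.35 to 0.775 m from the base axis. Payload 7.3 kg.
Tool frame: the origin (TCP) lies at the very end of the fingers, on their centre line; the grasp point (between the pads) lies 19 mm behind it (robot.pinch_z is the distance from the TCP to the grasp point, in m); z points along the fingers, y is the line along which they close (so a half turn about z gives the same grasp; the last joint's range is limited). The gripper opens to 92 mm and grips with 3 to 60 N. Pads are 19 mm wide; open, the fingers measure 130 mm over their backs; the gripper's body (75 mm by 190 mm) begins 47 mm behind the grasp point.
Start: joints at [1.085, 0.342, 1.524, -0, 1.275, -0.146], TCP at [0.175, 0.495, 0.227] pointing down, gripper open.
Joint ranges: [-2.53, 2.53], [-0.77, 2.02], [0.04, 2.7], [-1, 4.14], [0.28, 2.66], [-3.11, 3.11]. Speed limits (rad/s): [2.57, 2.57, 3.14, 3.14, 3.14, 3.14].

## Interface

Orientations are given as [roll, pitch, yaw] about the fixed x, y, z axes, in that order (R = Rz(yaw) Ry(pitch) Rx(roll)).
In Python, from cell import robot gives the robot as it stands.
- The arm moves only by the tool move_arm, never from a script. Its argument "motion" is a list of rows, each a list of 6 numbers: the shift along the tool's x, y, z in units of 0.1 m (1.0 is 0.1 m), then the turn, a rotation vector about the tool's x, y, z in units of pi rad (1.0 is pi rad). In form: [[dx, dy, dz, rx, ry, rz], ...]. A call has 1 to 12 rows; each row is the pose to reach, as a shift and turn from the pose commanded when the call began, along the tool's axes at that moment, turning the shorter way round; what a row does not reach only later rows make up. A row lasts 1/8 s, in which the tool goes at most 62.5 mm and 10.7 degrees, less where a joint would pass 70% of its speed; a pose out of reach is approached as far as the arm can. A call with a number of a shift or a turn outside -1 to 1 is refused whole. A call with a gripper value outside its range is refused whole. "fingers" is the opening, from -1 (shut) to 1 (fully open), set as the call begins (left out, the last holds). The fingers move at their own pace and stop on an object; "newtons" is the grip in N (left out, the last holds). Time passes only in rows, so rows that repeat a pose let the fingers close. It gives the time, the measured TCP pose, the force, the opening and the grip force at its end, in the units of the state.
- robot.observe(): the state, without advancing time (a new reading comes with each control period).
- robot.read_camera(name): name is "scene" or "top" or "wrist"; returns a dict with "image" (480x640x3 uint8, red, green, blue), "range_z" (480x640 float32, m along the optical axis (not along the pixel's ray), 0 where there is no reading), "vfov" (degrees; the focal length in pixels is half the picture's height over the tangent of half this angle, whatever the lens; pixels are square), "cx", "cy" (the principal point, pixels), "extrinsics" (4x4, takes a point from camera to world coordinates); the wrist camera has in their place "hand_eye" (4x4, takes a point from camera to tool coordinates, whose origin is the TCP and whose axes are the flange's). Camera axes: x right, y up, looking along -z (the intrinsics and any distortion apply to the point x, -y, -z); pixel columns grow to the right and rows downward; lengths in m; the calibration is good to about 2 mm. A picture is of the moment at which its call begins: read the wrist's pose just before it.
- robot.hand_in(): hands the job in; it is judged then, once.
The state is a dict: "time": time; "qpos": joint angles; "qvel": joint speeds; "joint_efforts": joint torques, N m; "tool_pos": TCP position; "tool_rot": TCP orientation; "contact_force": force on the tool from outside, world axes, zero at the start; "torque": the same for the moment, N m; "opening": finger opening in m; "grip_force": force on a finger pad.
Only numpy, scipy, OpenCV 4.12 (cv2) and the standard library are available. Lean on these libraries where they do the work, as an engineer would, in place of code of your own. Each camera call takes 0.05 s, during which the arm holds its last target. There are 200 camera calls.

## Working session

There is one attempt and no reset: what is moved stays moved. The work goes in short steps, Python scripts to look and compute and a tool call to move; the robot and the scene stay as the last step left them, time stands still between calls to the robot, and variables do not carry over. Pictures are saved under pics/ and viewed, at most 10 in all, crops included, and the job is handed in when it is done.

Besides the shell and the picture viewer there is one more tool, called after "Request:" as a command line: name --pt "numbers of a row" for each row, then --argument value for the rest. move_arm: Moves the arm, as the interface text tells. Shifts and turns lie within -1 to 1; 1 stands for 0.1 m of shift or pi rad of turn. Its arguments: {"type":"object","properties":{"motion":{"type":"array"},"fingers":{"type":"number"},"newtons":{"type":"number"}},"required":["motion"]}

```bash
mkdir -p pics; ls; cat > h.py <<'E'
import numpy as np, cv2
from scipy.spatial.transform import Rotation as R
from cell import robot
def save(n,im): cv2.imwrite(f'pics/{n}.png',im[:,:,::-1])
def pts(c,T=None):
    T=c['extrinsics'] if T is None else T
    f=240/np.tan(np.radians(c['vfov'])/2)
    v,u=np.mgrid[0:480,0:640]; z=c['range_z']
    P=np.stack([(u-c['cx'])/f*z,-(v-c['cy'])/f*z,-z],-1)
    P=P@T[:3,:3].T+T[:3,3]; P[z<=0]=np.nan
    return P
def tool(s):
    T=np.eye(4);T[:3,:3]=R.from_euler('xyz',s['tool_rot']).as_matrix();T[:3,3]=s['tool_pos'];return T
E
python3 - <<'E'
from h import *
print(robot.observe(), robot.pinch_z)
for n in('scene','top'):
    c=robot.read_camera(n); np.savez(n,**c); save(n,c['image']); print({k:v for k,v in c.items() if k not in('image','range_z')})
E
```

```text
pics
{'time': 0.0, 'qpos': array([ 1.08499302e+00,  3.42735853e-01,  1.52504089e+00, -1.91138502e-05,
        1.27541277e+00, -1.46018837e-01]), 'qvel': array([-0.0014133 ,  0.00135932, -0.00069662, -0.00212425,  0.00021649,
       -0.00115997]), 'joint_efforts': array([ 5.08998983e-04, -4.31231582e+01, -2.44217920e+01,  7.17360084e-02,
        5.59050974e-02, -1.51957056e-04]), 'tool_pos': array([0.17476782, 0.49460711, 0.22602983]), 'tool_rot': array([-3.14001014e+00, -2.14260033e-04,  2.80181359e+00]), 'contact_force': array([0.45898483, 0.29871822, 1.0456641 ]), 'torque': array([-0.05263152,  0.00197532,  0.01583541]), 'grip_force': 0.0, 'opening': 0.0916962061098195} 0.0188
{'vfov': 47.13823193376571, 'cx': 326.4657560507691, 'cy': 238.50964546543852, 'extrinsics': array([[ 0.81932643, -0.34063587,  0.4611631 ,  1.02711595],
       [ 0.57311249,  0.46459415, -0.67505136, -0.75260717],
       [ 0.01569302,  0.81738576,  0.57587694,  0.77303911],
       [ 0.        ,  0.        ,  0.        ,  1.        ]])}
{'vfov': 43.27104176762449, 'cx': 325.93146804448503, 'cy': 235.54593765597826, 'extrinsics': array([[ 0.00982633,  0.99095527, -0.13383234,  0.30846761],
       [-0.99991987,  0.01080587,  0.00659479,  0.01910389],
       [ 0.00798132,  0.13375681,  0.99098204,  1.48872721],
       [ 0.        ,  0.        ,  0.        ,  1.        ]])}
```

View pics/scene.png

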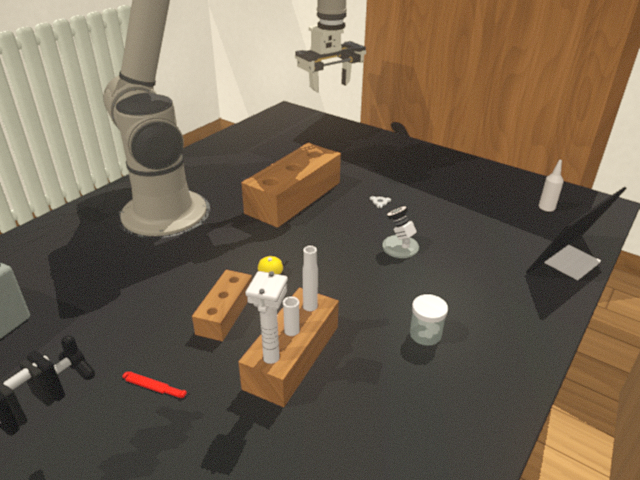

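View pics/top.png

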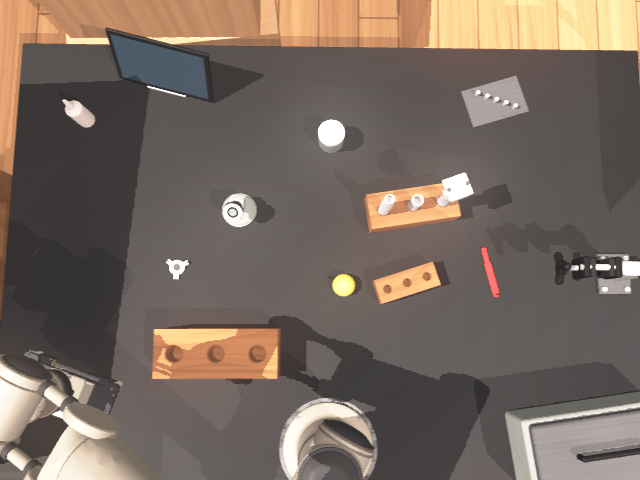

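The scene shows three blocks with three holes each:
- a small one at top-view (407,283), empty
- a large one at (216,354), empty
- a middle-sized one at (413,208), holding the three tubes

The third is the rack meant. The clamp post is at its right end, at top (457,187) and scene (268,290). The inspection camera is at top (238,210) and scene (401,235). Next I'll measure them and enlarge a crop to confirm.

```bash
python3 - <<'E'
from h import *
for n,bx in (('top',(355,170,485,240)),('scene',(235,240,345,400))):
    c=dict(np.load(n+'.npz')); P=pts(c); hsv=cv2.cvtColor(c['image'],cv2.COLOR_RGB2HSV)
    u0,v0,u1,v1=bx; m=np.zeros((480,640),bool); m[v0:v1,u0:u1]=1
    Z=P[...,2]
    t=m&(abs(Z-.07)<.006)&(hsv[...,1]>90); r=cv2.minAreaRect((P[t][:,:2]*1000).astype(np.float32)); print(n,'racktop mm',r,np.nanmean(Z[t]))
    k=m&(Z>.195)&(Z<.26)&(hsv[...,1]<60); q=P[k]; print('clamp',k.sum(),np.nanmedian(q,0),np.percentile(q[:,2],[1,25,50,75,99]))
    kk=k&(Z>.21); print(cv2.minAreaRect((P[kk][:,:2]*1000).astype(np.float32)))
    # camera
    u0,v0,u1,v1={'top':(215,185,265,235),'scene':(375,195,425,262)}[n]
    m[:]=0;m[v0:v1,u0:u1]=1
    f=m&(abs(Z)<.03)&(Z>.006); print('foot',f.sum(),np.nanmedian(P[f],0),cv2.minEnclosingCircle((P[f][:,:2]*1000).astype(np.float32)))
    h=m&(Z>.06); print('head',h.sum(),np.nanmedian(P[h],0),np.nanmax(P[h],0),np.nanmin(P[h],0))
a=cv2.resize(np.load('top.npz')['image'][165:245,205:265],None,fx=6,fy=6,interpolation=cv2.INTER_CUBIC)
b=cv2.resize(np.load('scene.npz')['image'][240:400,235:345],None,fx=3,fy=3,interpolation=cv2.INTER_CUBIC)
save('crop',np.hstack([a,b]))
E
```

```text
top racktop mm ((576.7316284179688, -196.45648193359375), (86.44891357421875, 216.02334594726562), 9.274035453796387) 0.06893579278862111
clamp 655 [ 0.58461557 -0.26516946  0.22763618] [0.19638963 0.22541085 0.22763618 0.22977935 0.23522932]
((588.1704711914062, -267.4732971191406), (50.8739128112793, 54.87841796875), 20.73930549621582)
foot 368 [0.56298817 0.20855782 0.00926418] ((573.1158447265625, 224.23138427734375), 76.81471252441406)
head 402 [0.55733607 0.22694337 0.09100759] [0.59455226 0.2518967  0.10978911] [0.53262061 0.20586088 0.06010443]
scene racktop mm ((576.1241455078125, -197.95223999023438), (87.17536163330078, 218.5967254638672), 8.81567668914795) 0.07100684848269062
clamp 1290 [ 0.59290216 -0.27720457  0.22970633] [0.19639439 0.21358155 0.22970633 0.2310393  0.23568251]
((587.90673828125, -269.9095458984375), (50.48720932006836, 56.3880615234375), 19.472570419311523)
foot 657 [0.56897089 0.21909092 0.01183117] ((511.8938903808594, 293.7168884277344), 149.01792907714844)
head 409 [0.57106098 0.21609607 0.0824417 ] [0.59807282 0.25347018 0.10957247] [0.5348145  0.2022373  0.06004524]
```

View pics/crop.png

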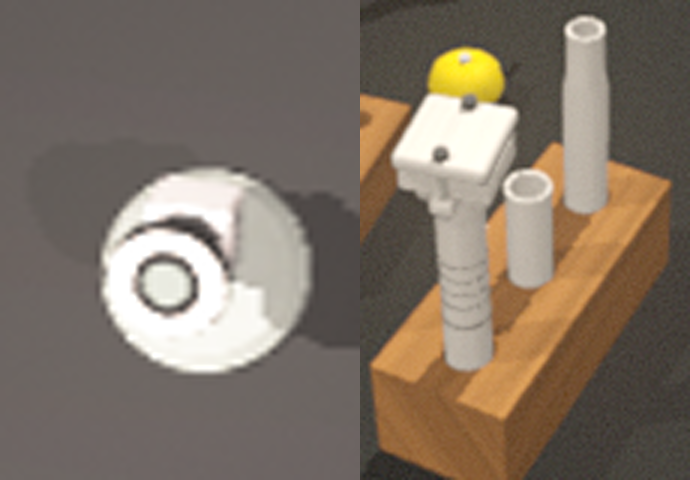

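The crop confirms it. The post with the block clamp and two bolts (crop 470,130) stands in the near-end hole of the middle-sized rack, with the offcut in the middle hole and the plain post in the far one. The lens ring is at top ≈(233,212.5). Next I'll measure the lens axis.

```bash
python3 - <<'E'
from h import *
c=dict(np.load('top.npz')); P=pts(c)
v,u=np.mgrid[0:480,0:640]
print('ring depth pts z', np.round(P[203:223:2,223:245:2,2]*1000))
w=(c['image'].min(-1)>215)
d=np.hypot(u-232.8,v-212.5)
m=(d>4)&(d<9.5)&(P[...,2]>.07)
q=P[m]; ce=np.median(q,0)
for _ in range(4):
    U,S,V=np.linalg.svd(q-q.mean(0)); n=V[2]*np.sign(V[2][2]); r=abs((q-q.mean(0))@n); q=q[r<max(.002,2*np.median(r))]
print(len(q),q.mean(0),n,np.degrees(np.arcsin(n[2])),np.degrees(np.arctan2(n[1],n[0])))
# foot: low bright disc, ray to z~.01
f=240/np.tan(np.radians(c['vfov'])/2);E=c['extrinsics']
def ray(uu,vv,z):
    dd=E[:3,:3]@np.array([(uu-c['cx'])/f,-(vv-c['cy'])/f,-1]);o=E[:3,3];return o+dd*(z-o[2])/dd[2]
# crop foot circle: left 103,right 312,top 167,bottom 373
L=ray(205+102/6,165+270/6,.01);Rr=ray(205+312/6,165+270/6,.01);T=ray(205+207/6,165+166/6,.01);B=ray(205+207/6,165+374/6,.01)
print('foot',(L+Rr)/2,np.linalg.norm(L-Rr),(T+B)/2,np.linalg.norm(T-B))
print('lens from ray at .093',ray(205+167/6,165+285/6,.093))
w=robot.read_camera('wrist'); np.savez('wrist',**w); save('w0',w['image']); print(w['hand_eye'],w['vfov'])
E
```

```text
ring depth pts z [[  9.   9.  96. 109. 100. 104. 103. 102.  73.  67.  62.]
 [  4.  96. 103.  99. 100. 105. 110.  nan 103.  62.  50.]
 [ 96.  97.  98. 100.  97. 100. 101. 106. 108.  95.  53.]
 [ 90.  95.  96.  95. 102.  99. 103.  98.  96.  97.  43.]
 [ 89.  94.  91.  95.  95.  93.  93.  97.  95. 100.   7.]
 [ 90.  86.  85.  93.  92.  94.  88.  92.  94.  93.  13.]
 [ 11.  86.  83.  85.  88.  86.  91.  87.  87.  92.  11.]
 [  5.  86.  82.  89.  83.  88.  88.  88.  93.  13.  11.]
 [ -5.   5.  10.  83.  74.  82.  83.  82.  10.   8.   7.]
 [ -1.  -1.   9.   8.   5.  10.  11.  12.  13.   8.   4.]]
141 [0.55020503 0.22963352 0.09193313] [-0.58491058  0.10477454  0.80430213] 53.542911464207876 169.8443635292417
foot [0.56969316 0.22399869 0.01      ] 0.08661103215734577 [0.56986227 0.22401372 0.01      ] 0.08717286537338616
lens from ray at .093 [0.54892835 0.2278965  0.093     ]
[[ 2.88807330e-04  9.50845018e-01  3.09667027e-01  8.40305425e-02]
 [ 9.99999789e-01 -9.46270235e-05 -6.42082035e-04 -3.50446896e-04]
 [-5.81217635e-04  3.09667147e-01 -9.50844845e-01 -1.57675325e-01]
 [ 0.00000000e+00  0.00000000e+00  0.00000000e+00  1.00000000e+00]] 58.56084688408177
```

View pics/w0.png

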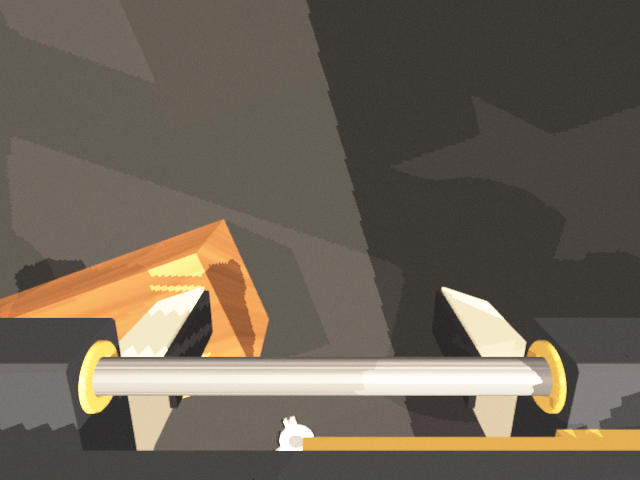

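The wrist view shows only the large rack's corner (225,260) and the spoke wrench (295,435), so it doesn't help yet.

Measured values:
- **Lens:** (0.5495, 0.2285, 0.093), with its axis at azimuth ≈169.5°. The fitted elevation is 53.5°, against 55° given.
- **Clamp:** (0.588, -0.2685), with its y axis at azimuth ≈20°.

Now I'll move, lifting first.

Request:
move_arm --pt "0 0 -0.5 0 0 0.05" --pt "-0.4 -0.4 -0.95 0 0 0.1" --pt "-0.8 -0.8 -0.95 0 0 0.16" --pt "-1 -1 -0.95 0 0 0.22" --pt "-1 -1 -0.95 0 0 0.28" --pt "-1 -1 -0.95 0 0 0.28" --fingers 1

```text
time: 0.9
tool_pos: [0.236, 0.3671, 0.3217]
tool_rot: [-3.142, -0.0, 1.923]
contact_force: [0.4, -0.2, -0.1]
opening: 0.0917
grip_force: 0.0
```

Request:
move_arm --pt "-0.5 0.08 0 0 0 0" --pt "-1 0.16 0 0 0 0"

```text
time: 1.15
tool_pos: [0.2854, 0.2785, 0.3214]
tool_rot: [-3.141, 0.0, 1.93]
contact_force: [0.6, 0.2, -0.1]
opening: 0.0919
grip_force: 0.0
```

Request:
move_arm --pt "-0.5 0.08 0 0 0 0" --pt "-1 0.16 0 0 0 0"

```text
time: 1.4
tool_pos: [0.3352, 0.1896, 0.3216]
tool_rot: [3.142, -0.0, 1.928]
contact_force: [0.8, -0.4, 0.6]
opening: 0.0915
grip_force: 0.0
```

Request:
move_arm --pt "-0.5 0.08 0 0 0 0" --pt "-1 0.16 0 0 0 0"

```text
time: 1.65
tool_pos: [0.3848, 0.1011, 0.3216]
tool_rot: [3.141, -0.0, 1.928]
contact_force: [0.9, -0.8, -0.2]
opening: 0.092
grip_force: 0.0
```

Request:
move_arm --pt "-0.5 0.08 0 0 0 0" --pt "-1 0.16 0 0 0 0"

```text
time: 1.9
tool_pos: [0.4344, 0.0127, 0.3216]
tool_rot: [3.142, -0.0, 1.928]
contact_force: [-0.4, 0.9, -0.2]
opening: 0.0915
grip_force: 0.0
```

Request:
move_arm --pt "-0.5 0.08 0 0 0 0" --pt "-1 0.16 0 0 0 0"

```text
time: 2.15
tool_pos: [0.4839, -0.0757, 0.3214]
tool_rot: [-3.141, -0.001, 1.927]
contact_force: [1.1, 1.3, 0.2]
opening: 0.0917
grip_force: 0.0
```

Request:
move_arm --pt "-0.5 0.08 0 0 0 0" --pt "-1 0.16 0 0 0 0"

```text
time: 2.4
tool_pos: [0.5335, -0.164, 0.3212]
tool_rot: [-3.141, -0.001, 1.928]
contact_force: [0.5, 0.3, 0.0]
opening: 0.0919
grip_force: 0.0
```

Request:
move_arm --pt "-0.5 0.08 0 0 0 0" --pt "-1 0.16 0 0 0 0" --pt "-1 0.16 0 0 0 0" --pt "-1 0.16 0 0 0 0"

```text
time: 2.9
tool_pos: [0.582, -0.2506, 0.3209]
tool_rot: [-3.141, -0.002, 1.925]
contact_force: [0.4, 0.1, 0.2]
opening: 0.0917
grip_force: 0.0
```

```bash
python3 - <<'E'
from h import *
s=robot.observe();c=robot.read_camera('wrist');T=tool(s);P=pts(c,T@c['hand_eye']);save('w1',c['image']);np.savez('w1',**c)
Z=P[...,2];k=(Z>.212)&(Z<.245)&(np.hypot(P[...,0]-.588,P[...,1]+.2685)<.05)
q=P[k];print(s['tool_pos'],s['tool_rot'],s['qpos'],k.sum(),np.percentile(q[:,2],[5,50,95]))
r=cv2.minAreaRect((q[:,:2]*1000).astype(np.float32));print(r)
b=(cv2.boxPoints(r)/1000).mean(0)
print('in tool', T[:3,:3].T@(np.r_[b,.216]-T[:3,3]))
E
```

```text
[ 0.58201943 -0.25056015  0.3209286 ] [-3.14087264e+00 -1.53969363e-03  1.92505740e+00] [-5.27598130e-01  5.11869304e-01  1.00300776e+00  4.23715623e-04
  1.62836183e+00 -8.81835726e-01] 6294 [0.22742247 0.22920016 0.23223004]
((586.8152465820312, -269.23773193359375), (49.973541259765625, 54.08286666870117), 20.18858528137207)
in tool [-0.01934292 -0.00190566  0.10490033]
```

View pics/w1.png

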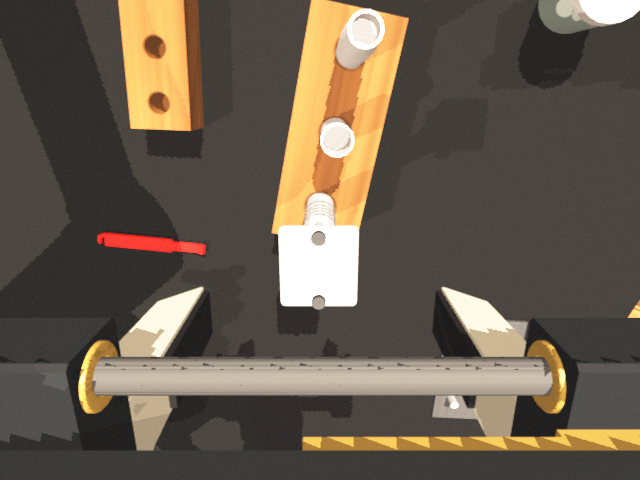

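The wrist view shows the clamp block at (318,265) with bolts at (318,238) and (318,302). It is square to the fingers and needs a 19 mm shift along tool -x. I'll descend and grip.

Request:
move_arm --pt "-0.19 -0.02 0 0 0 0" --pt "-0.19 -0.02 0 0 0 0" --pt "-0.19 -0.02 0.3 0 0 0" --pt "-0.19 -0.02 0.6 0 0 0" --pt "-0.19 -0.02 0.8 0 0 0" --pt "-0.19 -0.02 1 0 0 0"

```text
time: 3.7
tool_pos: [0.5865, -0.2682, 0.2216]
tool_rot: [3.141, -0.0, 1.924]
contact_force: [0.3, -0.4, 1.0]
opening: 0.0917
grip_force: 0.0
```

Request:
move_arm --pt "0 0 0.12 0 0 0" --pt "0 0 0.24 0 0 0" --pt "0 0 0.24 0 0 0"

```text
time: 4.08
tool_pos: [0.5864, -0.2693, 0.1971]
tool_rot: [-3.141, -0.001, 1.923]
contact_force: [-0.6, 0.0, 0.5]
opening: 0.0918
grip_force: 0.0
```

Request:
move_arm --pt "0 0 0 0 0 0" --pt "0 0 0 0 0 0" --pt "0 0 0 0 0 0" --pt "0 0 0 0 0 0" --pt "0 0 0 0 0 0" --pt "0 0 0 0 0 0" --pt "0 0 0 0 0 0" --pt "0 0 0 0 0 0" --fingers -1 --newtons 40

```text
time: 5.08
tool_pos: [0.5867, -0.2698, 0.1978]
tool_rot: [3.141, 0.0, 1.922]
contact_force: [-0.3, -0.4, 0.5]
opening: 0.0495
grip_force: 40.0
```

Request:
move_arm --pt "0 0 -0.1 0 0 0" --pt "0 0 -0.3 0 0 0" --pt "0 0 -0.5 0 0 0" --pt "0 0 -0.75 0 0 0" --pt "0 0 -1 0 0 0"

```text
time: 5.7
tool_pos: [0.5865, -0.2697, 0.2988]
tool_rot: [-3.141, -0.0, 1.922]
contact_force: [0.7, -1.0, -1.9]
opening: 0.0496
grip_force: 40.0
```

Request:
move_arm --pt "0 0 -0.3 0 0 0" --pt "0 -0.3 -0.4 0 0 0" --pt "0 -0.6 -0.4 0 0 0" --pt "0.2 -0.8 -0.4 0 0 0" --pt "0.6 -0.8 -0.4 0 0 0" --pt "1 -0.8 -0.4 0 0 0"

```text
time: 6.45
tool_pos: [0.4762, -0.2027, 0.3381]
tool_rot: [3.141, -0.0, 1.921]
contact_force: [-0.7, 1.0, -1.3]
opening: 0.0497
grip_force: 40.0
```

Request:
move_arm --pt "0.4 0 0 0 0 0" --pt "0.8 0 0 0 0 0" --pt "1 0 0 0 0 0"

```text
time: 6.82
tool_pos: [0.442, -0.108, 0.3384]
tool_rot: [3.141, 0.0, 1.923]
contact_force: [0.3, 0.3, -2.2]
opening: 0.0493
grip_force: 40.0
```

Request:
move_arm --pt "0.4 0 0 0 0 0" --pt "0.8 0.2 0 0 0 0" --pt "1 0.3 0 0 0 0"

```text
time: 7.2
tool_pos: [0.4366, -0.0039, 0.3382]
tool_rot: [3.141, 0.0, 1.923]
contact_force: [-0.4, -0.0, -2.2]
opening: 0.0497
grip_force: 40.0
```

Request:
move_arm --pt "0.4 0.2 0 0 0 0" --pt "0.8 0.4 0 0 0 0" --pt "1 0.46 0 0 0 0" --pt "1 0.46 0 0 0 0"

```text
time: 7.7
tool_pos: [0.4454, 0.1052, 0.3378]
tool_rot: [3.142, 0.0, 1.925]
contact_force: [-0.2, -1.3, -2.6]
opening: 0.0497
grip_force: 40.0
```

Request:
move_arm --pt "0.3 0 0 0 0 -0.05" --pt "0.6 0 0 0 0 -0.1" --pt "0.8 0 0 0 0 -0.15" --pt "1 0 0 0 0 -0.2" --pt "1 0 0 0 0 -0.25" --pt "1 0 0 0 0 -0.3" --pt "1 0 0 0 0 -0.33" --pt "1 0 0 0 0 -0.33"

```text
time: 8.7
tool_pos: [0.4113, 0.1973, 0.3379]
tool_rot: [-3.141, 0.0, 2.957]
contact_force: [0.3, -0.7, -1.3]
opening: 0.0497
grip_force: 40.0
```

Request:
move_arm --pt "0.15 0.25 0 0 -0.04 0" --pt "0.31 0.54 0 0 -0.08 0" --pt "0.31 0.54 0 0 -0.12 0" --pt "0.31 0.54 0 0 -0.16 0" --pt "0.31 0.54 0 0 -0.194 0" --pt "0.31 0.54 0 0 -0.194 0" --pt "0.31 0.54 0 0 -0.194 0" --pt "0.31 0.54 0 0 -0.194 0"

```text
time: 9.7
tool_pos: [0.3909, 0.2567, 0.3381]
tool_rot: [3.141, 0.609, 2.956]
contact_force: [0.0, -1.1, -1.9]
opening: 0.0501
grip_force: 40.0
```

```bash
python3 - <<'E'
from h import *
s=robot.observe();T=tool(s);print(s['tool_pos'],T[:3,2],s['qpos'],s['grip_force'])
a=np.radians([169.5,55]);d=np.array([np.cos(a[1])*np.cos(a[0]),np.cos(a[1])*np.sin(a[0]),np.sin(a[1])]);print('want z',-d)
for n in('scene','top','wrist'):
    c=robot.read_camera(n);np.savez(n+'2',**c)
    if n=='scene': save('s2',c['image'])
    if n=='wrist': save('w2',c['image']);continue
    P=pts(c);rel=P-(T[:3,3]-T[:3,2]*.0188);t=rel@T[:3,2];Q=rel-t[...,None]*T[:3,2];r=np.linalg.norm(Q,axis=-1)
    m=(t>.06)&(t<.215)&(r<.03);q=P[m];print(n,m.sum(),'t range',np.percentile(t[m],[0,2,50,98,100]))
    for lo in np.arange(.06,.21,.03):
        k=m&(t>=lo)&(t<lo+.03)
        if k.any(): print(round(lo,3),k.sum(),(rel[k]@T[:3,:3]).mean(0).round(4))
E
```

```text
[0.39094334 0.25674457 0.3381152 ] [ 0.56232624 -0.10433027 -0.8203075 ] [ 0.72493164 -0.01713102  1.81283613 -0.55881299  1.01710507 -0.44108136] 39.997780323028564
want z [ 0.56397185 -0.104526   -0.81915204]
scene 760 t range [0.06031282 0.06293577 0.12933144 0.19751018 0.20028479]
0.06 165 [-0.0088 -0.0071  0.0751]
0.09 164 [-0.0089 -0.0069  0.1049]
0.12 164 [-0.0087 -0.0071  0.1349]
0.15 160 [-0.0089 -0.0071  0.165 ]
0.18 107 [-0.0084 -0.0067  0.1901]
top 484 t range [0.06016681 0.06386165 0.125004   0.19880695 0.20773655]
0.06 114 [-0.0086 -0.0026  0.0745]
0.09 109 [-0.0085 -0.002   0.1046]
0.12 105 [-0.0091 -0.0025  0.1348]
0.15 86 [-0.009  -0.002   0.1649]
0.18 70 [-0.0086 -0.0027  0.1913]
```

View pics/s2.png

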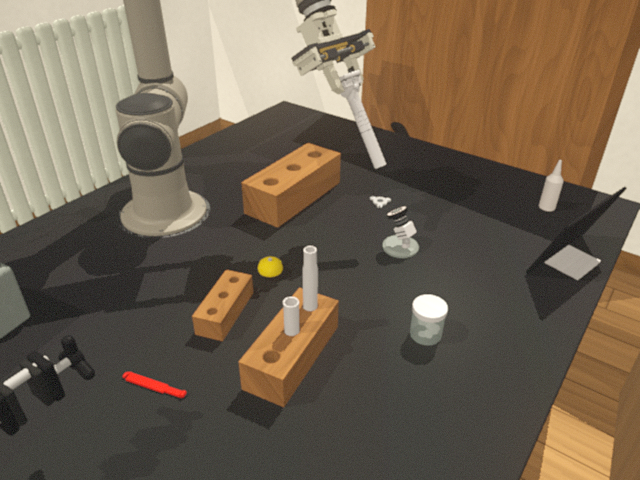

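The scene view shows the post held along the tool axis, its open end at (378,165) pointing at the lens ring (400,213). The rack still holds the other two tubes. Next I'll use the wrist view for finer alignment.

```bash
python3 - <<'E'
from h import *
from scipy.optimize import least_squares
s=robot.observe();T=tool(s);O=T[:3,3]-T[:3,2]*.0188
A=[]
for n in('scene2','top2','wrist2'):
    c=dict(np.load(n+'.npz'));P=pts(c,None if 'extrinsics' in c else T@c['hand_eye'])
    L=(P-O)@T[:3,:3];t=L[...,2];r=np.hypot(L[...,0],L[...,1])
    m=(t>.07)&(t<.215)&(r<.022);l=L[m]
    if m.sum()>30:
        f=lambda p:np.hypot(l[:,0]-p[0]-p[2]*(l[:,2]-.2),l[:,1]-p[1]-p[3]*(l[:,2]-.2))-.0136
        g=least_squares(f,[0,0,0,0],loss='soft_l1',f_scale=.002);print(n,m.sum(),'axis at end xy, slope',g.x.round(4),'t max',np.percentile(t[m],[98,99.5]))
    # lens region
    H=P-np.array([.5495,.2285,.093]);dd=np.linalg.norm(H,axis=-1)
    q=P[dd<.022]
    print('  near lens',len(q))
    if len(q)>60:
        n0=-T[:3,2]; k=q[abs((q-[.5495,.2285,.093])@n0)<.006]
        for _ in range(4):
            U,S,V=np.linalg.svd(k-k.mean(0),full_matrices=False);nn=V[2]*np.sign(V[2][2]);rr=abs((k-k.mean(0))@nn);k=k[rr<max(.0015,2.5*np.median(rr))]
        print('  ',len(k),k.mean(0).round(4),nn.round(3),'el',np.degrees(np.arcsin(nn[2])).round(1),'az',np.degrees(np.arctan2(nn[1],nn[0])).round(1))
E
```

```text
scene2 707 axis at end xy, slope [-0.0012  0.0003  0.0016  0.0006] t max [0.19752447 0.19946236]
  near lens 85
   42 [0.5503 0.2274 0.0963] [-0.583  0.062  0.81 ] el 54.1 az 173.9
top2 446 axis at end xy, slope [ 0.0008  0.0018 -0.0001  0.0028] t max [0.19918248 0.20341327]
  near lens 237
   184 [0.5495 0.2286 0.0919] [-0.582  0.075  0.809] el 54.0 az 172.6
wrist2 2051 axis at end xy, slope [ 0.0002  0.     -0.0007  0.0011] t max [0.19681879 0.20037392]
  near lens 1286
   1146 [0.5482 0.2287 0.0929] [-0.57   0.076  0.818] el 54.9 az 172.5
```

View pics/w2.png

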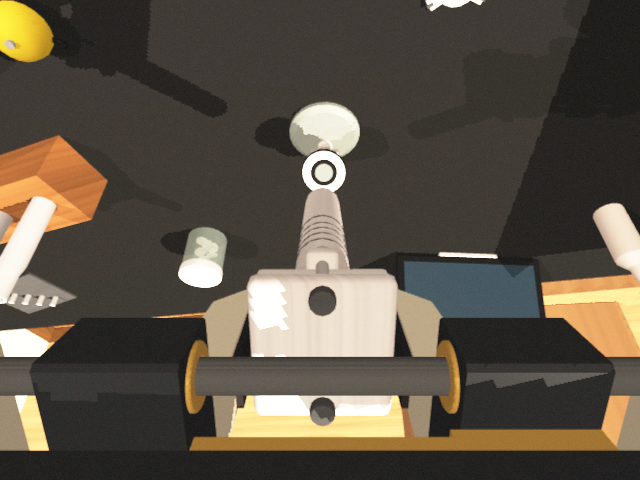

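The wrist view shows the ring at (324,173), directly beyond the post's end (322,195), and the post lies along the tool axis. Working out the final approach:

```bash
python3 - <<'E'
from h import *
s=robot.observe();T=tool(s)
a=np.radians([171.5,55]);d=np.array([np.cos(a[1])*np.cos(a[0]),np.cos(a[1])*np.sin(a[0]),np.sin(a[1])])
goal=np.array([.5487,.2287,.093])+(.05+.1815)*d
ax=np.cross(T[:3,2],-d);rv=T[:3,:3].T@ax
print('shift/0.1',(T[:3,:3].T@(goal-T[:3,3])/.1).round(3),'turn/pi',(rv/np.pi).round(4),goal)
E
```

```text
shift/0.1 [ 0.088 -0.034  0.612] turn/pi [-0.0065 -0.0005  0.    ] [0.41737556 0.24832657 0.2826337 ]
```

Request:
move_arm --pt "0.09 -0.034 0 -0.0065 0 0" --pt "0.09 -0.034 0.1 -0.0065 0 0" --pt "0.09 -0.034 0.25 -0.0065 0 0" --pt "0.09 -0.034 0.4 -0.0065 0 0" --pt "0.09 -0.034 0.52 -0.0065 0 0" --pt "0.09 -0.034 0.58 -0.0065 0 0" --pt "0.09 -0.034 0.61 -0.0065 0 0" --pt "0.09 -0.034 0.61 -0.0065 0 0" --pt "0.09 -0.034 0.61 -0.0065 0 0" --pt "0.09 -0.034 0.61 -0.0065 0 0"

```text
time: 11.1
tool_pos: [0.4166, 0.2488, 0.2829]
tool_rot: [3.121, 0.61, 2.959]
contact_force: [-0.3, -0.2, -1.9]
opening: 0.0499
grip_force: 40.0
```

```bash
python3 - <<'E'
from h import *
from scipy.optimize import least_squares
s=robot.observe();T=tool(s);O=T[:3,3]-T[:3,2]*.0188;print(s['tool_pos'],T[:3,2],abs(s['qvel']).max(),s['contact_force'],s['grip_force'])
print('lens in pinch frame',(np.array([.5487,.2287,.093])-O)@T[:3,:3])
ims=[]
for n in('scene','top','wrist'):
    c=robot.read_camera(n);P=pts(c,None if 'extrinsics' in c else T@c['hand_eye'])
    L=(P-O)@T[:3,:3];t=L[...,2];r=np.hypot(L[...,0],L[...,1])
    m=(t>.07)&(t<.215)&(r<.022);l=L[m]
    f=lambda p:np.hypot(l[:,0]-p[0]-p[2]*(l[:,2]-.2),l[:,1]-p[1]-p[3]*(l[:,2]-.2))-.0136
    g=least_squares(f,[0,0,0,0],loss='soft_l1',f_scale=.002)
    k=(abs(t-.251)<.006)&(r<.024);q=L[k]
    print(n,'axis',g.x.round(4),'end',np.percentile(t[m],[98,99.5]).round(4),'ring',k.sum(),q.mean(0).round(4))
    if k.sum()>60:
        for _ in range(4):
            V=np.linalg.svd(q-q.mean(0),full_matrices=False)[2];nn=-V[2]*np.sign(V[2][2]);rr=abs((q-q.mean(0))@nn);q=q[rr<max(.0015,2.5*np.median(rr))]
        print('  normal in tool',nn.round(4))
    ims.append(c['image'])
b=cv2.resize(ims[0][80:280,280:480],None,fx=2,fy=2);w=cv2.resize(ims[2][60:300,220:420],(333,400))
save('final',np.hstack([b,w]))
E
```

```text
[0.41657778 0.24877765 0.28289756] [ 0.56697566 -0.08340374 -0.81950132] 0.00258513230590378 [-0.31111275 -0.1602922  -1.92770904] 39.997819662094116
lens in pinch frame [-0.00070899 -0.00061416  0.25100594]
scene axis [-0.0007  0.0006  0.005   0.0004] end [0.1981 0.1996] ring 60 [-0.005  -0.0054  0.2504]
top axis [0.0012 0.0015 0.0014 0.0011] end [0.199  0.2038] ring 254 [-3.300e-03 -1.000e-04  2.522e-01]
  normal in tool [-0.0477 -0.0033 -0.9989]
wrist axis [ 0.0002  0.     -0.0012  0.0009] end [0.1967 0.2004] ring 1169 [ 6.500e-03 -1.000e-04  2.511e-01]
  normal in tool [ 0.0082 -0.0104 -0.9999]
```

View pics/final.png

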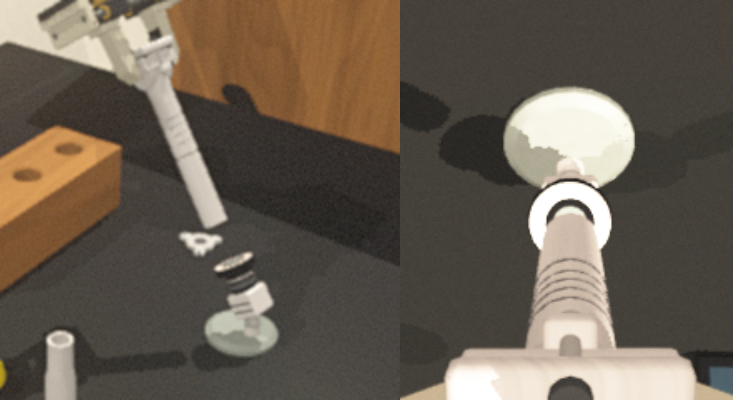

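The final view shows the tube's end facing the ring squarely and centred, about 50 mm off and touching nothing. The lens normal is within about 1° of the post in the wrist fit (about 3° in the coarser top view), so I'm handing in.

```bash
python3 -c "
from cell import robot
print(robot.hand_in())"
```

```text
the job is handed in; nothing more can be done
None
```

I handed the job in at about 11 s: the clamp seat post is out of the rack and held steady, its open end about 5 cm in front of the lens and pointing squarely into it; the verdict was not shown to me.

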